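Bolt the coin changer into its test cradle

ROBOT

A 6-joint arm with a two-finger parallel gripper is mounted at the origin on the work surface. World frame = base frame: x ahead of the robot, y to its left, z up, the work surface at z = 0. Lengths are in m, angles in rad, forces in N, time in s.
With the tool pointing down it reaches from about 0.325 to 0.775 m from the base axis. Payload 5.5 kg.
Tool frame: the origin (TCP) lies between the finger pads; the fingertips stand 8 mm ahead of it and the grasp point (between the pads) lies 11 mm behind it (tcp_to_tips is the distance from the TCP to the fingertips, in m); z points along the fingers, y is the direction in which the jaws open and shut (so a half turn about z gives the same grasp; the last joint's range is limited). The gripper opens to 88 mm and grips with 3 to 60 N. Pads are 20 mm wide; open, the fingers measure 115 mm over their backs; the gripper's body (75 mm by 178 mm) begins 61 mm behind the grasp point.
Start: joints at [1.047, 0.091, 1.231, -0, 1.82, -0.057], TCP at [0.27, 0.536, 0.231] pointing down, gripper open.
Joint ranges: [-2.87, 2.87], [-0.86, 2.18], [0.17, 2.46], [-1.51, 4.65], [0.06, 2.69], [-2.65, 2.65]. Speed limits (rad/s): [2.57, 2.57, 3.01, 3.14, 3.14, 3.14].

INTERFACE

Orientations are given as a unit quaternion [w, x, y, z].
In Python, from bench import * gives the robot as it stands. Calls block until the motion is done:
- move_to(position, orientation): joint-space move of the TCP to a pose.
- move_l(position, speed=0.15, orientation=None): straight line of the TCP; orientation=None keeps the orientation; speed is the mean speed in m/s.
- movej(angles): joint-space move.
- gripper_open() and close(): open the fingers fully, or close them until they stop; the grip force is fixed at half the most.
- hold(seconds).
- inverse_kinematics(position, orientation): joint angles nearest the present ones, or None.
- state(): the state.
- get_image(name): name is "scene" or "top"; returns a dict with "frame" (400x640x3 uint8, blue, green, red), "depth" (400x640 float32, m along the optical axis (not along the pixel's ray), 0 where there is no reading), "camera_matrix" (3x3 intrinsics, pixels), "view" (4x4, takes a point from world to camera coordinates). Camera axes: x right, y up, looking along -z (the intrinsics and any distortion apply to the point x, -y, -z); pixel columns grow to the right and rows downward; lengths in m; the calibration is good to about 2 mm. A picture is of the moment at which its call begins.
A pose or a line that the arm cannot do raises IKError and nothing moves.
- job_done(): hands the job in, once; it reports no verdict.
The state is a dict: "time": time; "joint_pos": joint angles; "dq": joint speeds; "joint_torque": joint torques, N m; "ee_pos": TCP position; "ee_rot": TCP orientation; "ft_force": force on the tool from outside, world axes, zero at the start; "moment": the same for the moment, N m; "finger_gap": finger opening in m.
Only numpy, scipy, OpenCV 4.12 (cv2) and the standard library are available. Lean on these libraries where they do the work, as an engineer would, in place of code of your own. Each camera call takes 0.05 s, during which the arm holds its last target. There are 200 camera calls.

TASK

The coin changer lies in the blue test cradle; lock it in before its test run. Hold the yellow spring catch down with one fingertip and keep it down while the other fingertip pushes the bolt's red thumb tab until the bolt is fully home in the changer's bracket, then let the catch spring up behind it and take the hand away. Only press and push, without ramming the bolt, and leave the changer and the loose things on the counter where they are.

Things in the scene. Friction and masses are not known exactly. Their poses are not given: they have to be found in the camera images.
- cradle: fixed blue sheet-steel cradle, 203 x 542 mm. Origin on the counter straight below the bolt's middle line. +y: the way the bolt slides home, towards the changer; +x: across, away from the catch (which is on the -x side). Bolt and catch sit on a deck 45 mm above the counter (x -112 to 45, y -100 to 45 mm). On the bolt line two black keepers reach 65 mm above the counter
- bolt (a joint): flat steel bolt 20 mm wide, top face 61 mm above the counter; m along cradle +y: 0 = withdrawn (start), 0.025 = fully home on its stop, nose 20 mm into the changer's bracket. Slides stiffly (about 3 N), stays where left. Its side ear meets the catch's tongue: with the catch up the bolt moves no more than about 3 mm from either end of its travel
- catch (a joint): spring catch: steel plate hinged on a pin parallel to the bolt, at cradle x = -98 mm, 73 mm above the counter; rad: 0 = up (rest, level), 0.13 = fully down on its stop. Frees the bolt from about 0.085 on. Pressed at mid-pad: 5 mm of travel, 3 N rising to 6 N. Springs up when let go with the bolt at either end of its travel; part-way, the bolt's ear keeps it down
- bolt_tab (a point): middle of the rear face (facing cradle -y, the face to push) of the bolt's red upright thumb tab, 85 mm above the counter, 14 mm below the tab's top, 24 mm above the bolt. The tab is 33 mm wide (along cradle x), 6.5 mm thick, and moves with the bolt; nothing within 60 mm behind it is higher than 65 mm
- catch_pad (a point): middle of the top of the yellow pad on the catch, 79 mm above the counter at rest, 58.5 mm to the cradle's -x side of the bolt's middle line, at cradle y = -21 mm. The pad is 27 mm across (cradle x) and 70 mm long (cradle y), so a fingertip can slide along it beside the bolt; the clear gap between pad and tab is 28 mm
- changer: grey coin changer, 135 x 345 x 80 mm, about 1.6 kg, loose, lying on its back in the cradle, its steel bracket (90 mm wide, 76 high, window 32 x 22 mm) towards the bolt. Origin: middle of the underside of the grey body, 254.5 mm along the cradle's +y from the cradle's origin; axes as the cradle's. Its top reaches 95 mm above the counter. To be left lying
- funnel: red plastic coin funnel, standing mouth down, 96 mm across and 88 mm high, loose; origin at the centre of its underside. To be left alone
- magnet: blackened steel pickup magnet, 48 mm across and 64 mm high with a knob on top, loose; origin at the centre of its underside. To be left alone
- coin_tube: clear coin tube full of brass coins, upright, 34 mm across and 80 mm high, loose; origin at the centre of its underside. To be left alone

How it is judged:
By the outcome, as a careful person would: the job done as asked, in the order asked, and still so for the second after the job is handed in, with the robot touching nothing.
It also fails if it takes over 45 s, if anything falls off the work surface, if the arm or the gripper's body presses on something with over 40 N, if the wrist force passes 120 N, or if a joint passes its speed limit or range.

## Working session

There is one attempt and no reset: what is moved stays moved. The work goes in short steps, each a Python script; the robot and the scene stay as the last script left them, time stands still between calls to the robot, and variables do not carry over. Pictures are saved under pics/ and viewed, about 8 in all and at most 12, crops included, and the job is handed in when it is done.

```bash
ls; mkdir -p pics
python3 - <<'E'
from bench import *
import cv2,pickle
s=state();print(s)
d={}
for n in("scene","top"):
    g=get_image(n);d[n]=g;cv2.imwrite(f"pics/{n}0.png",g["frame"])
    print(n,g["camera_matrix"],g["view"],g.keys())
pickle.dump(d,open("im0.pkl","wb"))
E
```

```text
pics
{'time': 0.0, 'joint_pos': array([ 1.04729822e+00,  9.18282701e-02,  1.23188302e+00, -1.24828371e-05,
        1.81983265e+00, -5.67202934e-02]), 'dq': array([-0.00161698,  0.00049508,  0.00091793, -0.00084416,  0.0005428 ,
        0.00119654]), 'joint_torque': array([-1.75484452e-03, -4.46424186e+01, -4.06462276e+01,  6.96024229e-02,
        2.88189930e-02, -1.27946341e-04]), 'ee_pos': array([0.26987421, 0.53554813, 0.22952682]), 'ee_rot': array([-2.73292729e-04,  2.31277253e-01,  9.72887394e-01, -9.36607209e-04]), 'ft_force': array([ 5.88495762e-01,  1.57212853e-01, -3.69345754e-04]), 'moment': array([-0.01724597,  0.03020176, -0.03270728]), 'finger_gap': 0.08781859384582652}
scene [[434.80238209   0.         319.93942895]
 [  0.         434.80238209 204.07231301]
 [  0.           0.           1.        ]] [[-0.46805201  0.88347803 -0.01984639  0.3551771 ]
 [-0.63650432 -0.32146023  0.70108885  0.28722329]
 [ 0.61301677  0.34077835  0.71279769 -1.34218011]
 [ 0.          0.          0.          1.        ]] dict_keys(['frame', 'depth', 'camera_matrix', 'view'])
top [[434.85110992   0.         312.77864732]
 [  0.         434.85110992 205.41527015]
 [  0.           0.           1.        ]] [[-0.01174985 -0.99992975 -0.00155822 -0.08555181]
 [ 0.9744796  -0.01180011  0.2241657  -0.59792141]
 [-0.22416834  0.00111546  0.9745498  -0.97049335]
 [ 0.          0.          0.          1.        ]] dict_keys(['frame', 'depth', 'camera_matrix', 'view'])
```

View pics/scene0.png

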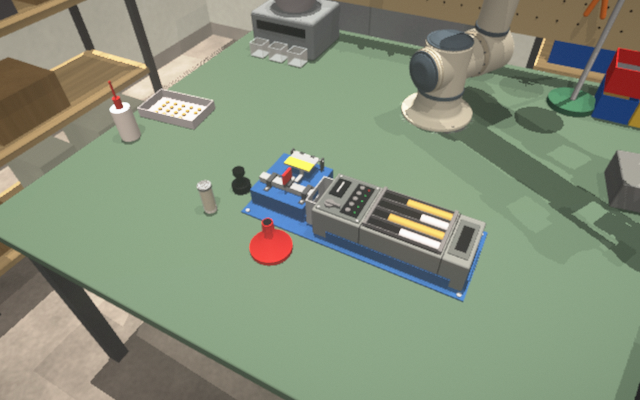

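View pics/top0.png

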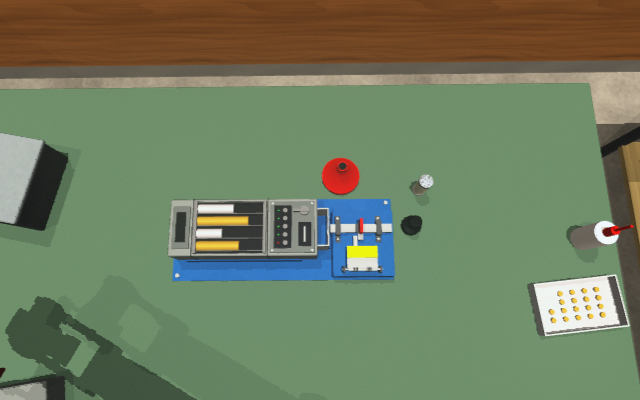

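The arm's start view is clear. The cradle is nearly aligned with the world axes. In the top view the tab is at about (361,228), the pad at (362,252), and the magnet at (412,225), behind the bolt. Fully open, the fingers are too widely spaced to straddle pad and tab, so I'll check the gripper calls and measure the poses.

View pics/top_crop.png

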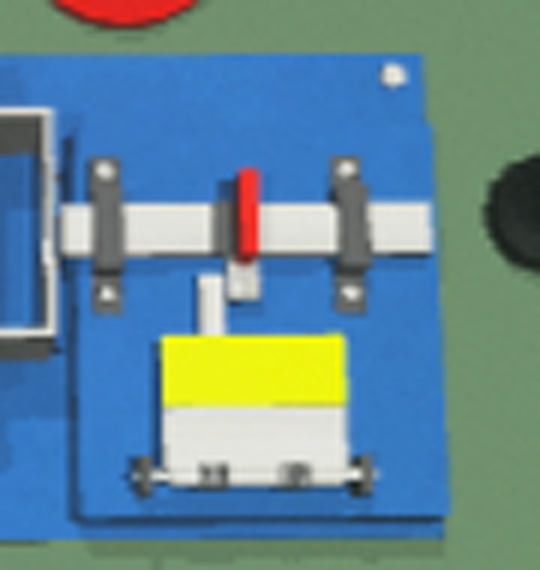

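View pics/scene_crop.png

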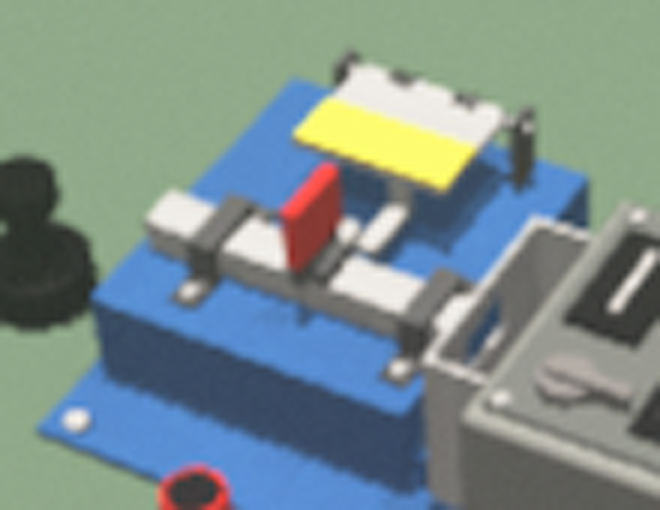

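The poses agree: pad centre is about (0.484, -0.2035), bolt line x ≈ 0.5425 and tab rear face y ≈ -0.207, with cradle yaw near 0. The crops show the ear beside the tab, the tongue ahead of it, and clear space behind it.

Fully open, the fingers can't reach both, because even the inner faces are 88 mm apart. Closed, they're 27 mm wide. Leaning the closed hand about 32° away from the robot lets the near tip press the pad's inner edge while the far finger's flank stands behind the tab. I'll hover in that pose and check it.

```bash
cat >> h.py <<'E'
from scipy.spatial.transform import Rotation as Ro
PHI=np.radians(32);S,C=np.sin(PHI),np.cos(PHI)
d=np.array([-S,0,-C]);u=np.array([C,0,-S])   # tool z, Q->P direction
def quat(sg):
    y=sg*u;q=Ro.from_matrix(np.c_[np.cross(y,d),y,d]).as_quat();return q[[3,0,1,2]]
def tcp(qx,yc,zc):
    """TCP so that Q's outer edge is at x=qx, tip face crosses z=zc at pad inner edge XE, hand centre at yc"""
    x=qx+13.5e-3*C; z=zc-(x-XE)*S/C
    return np.array([x,yc,z])-0.008*d
XE=0.4975
E
python3 - <<'E'
from bench import *
from h import *
np.set_printoptions(precision=4,suppress=True)
print(tcp_to_tips)
p=tcp(.4925,-.225,.079)
for sg in(1,-1):
    for h in(.12,.04,-.007): print(sg,p,inverse_kinematics(p+[0,0,h],quat(sg)))
E
```

```text
0.008
1 [ 0.5082 -0.225   0.0818] [-0.3625  0.4357  0.97   -0.2439  2.25   -0.4663]
1 [ 0.5082 -0.225   0.0818] [-0.3625  0.4529  1.0895 -0.2217  2.1169 -0.4278]
1 [ 0.5082 -0.225   0.0818] [-0.3625  0.4767  1.1429 -0.2125  2.0415 -0.4087]
-1 [ 0.5082 -0.225   0.0818] None
-1 [ 0.5082 -0.225   0.0818] None
-1 [ 0.5082 -0.225   0.0818] None
```

```bash
cat > snap.py <<'E'
from bench import *
from h import *
import pickle,sys
def snap(tag):
    D={n:get_image(n) for n in("scene","top")};pickle.dump(D,open(f"im{tag}.pkl","wb"))
    a=D["scene"]["frame"][100:235,220:380];b=D["top"]["frame"][170:305,300:460]
    r=lambda i:cv2.resize(i,None,fx=4.0,fy=4.0,interpolation=cv2.INTER_CUBIC)[:,:400*2]
    cv2.imwrite(f"pics/{tag}.png",cv2.resize(np.hstack([r(a),r(b)]),(0,0),fx=.625,fy=.625));return D
E
python3 - <<'E'
from snap import *
close()
p=tcp(.4925,-.225,.079)
move_to(p+[0,0,.15],quat(1)); move_l(p+[0,0,.02],.15)
snap("hover")
s=state();print(s["time"],s["ee_pos"],p,s["finger_gap"],s["ft_force"])
E
```

```text
5.375 [ 0.50881535 -0.22523027  0.10321977] [ 0.508188   -0.225       0.08175482] 0.0004087598982642755 [-0.55186483 -0.79377531 -0.00549167]
```

View pics/hover.png

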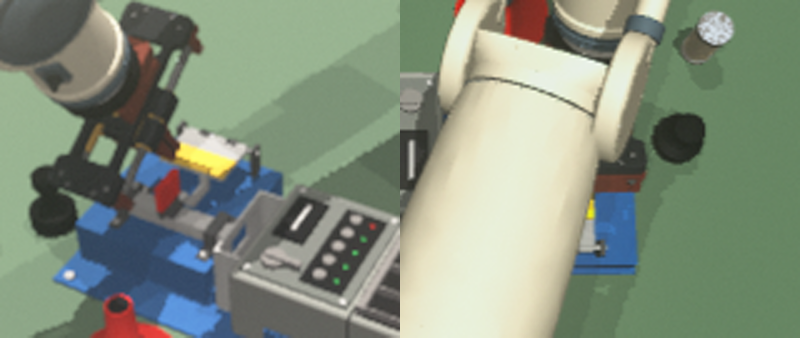

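The hand hovers with the tips just over the pad's inner edge, at (175,152) in the left panel. The body is clear of the magnet, and the top view is blocked by the arm. I'll zoom in on the scene view with the expected tip corners projected.

```bash
cat > ov.py <<'E'
from h import *
import pickle
def ov(tag,ee):
    g=pickle.load(open(f"im{tag}.pkl","rb"))["scene"]
    x0,y0,w,h,k=250,120,90,75,8
    im=cv2.resize(g["frame"][y0:y0+h,x0:x0+w],None,fx=k,fy=k,interpolation=cv2.INTER_CUBIC)
    t=np.array(ee)+.008*d;v=np.array([0,1,0])
    for a in(-13.5e-3,0,13.5e-3):
        for b in(-.01,.01):
            q=t+a*u+b*v;L=(proj(g,np.array([q,q-.04*d]))-[x0,y0]+.5)*k
            cv2.line(im,*[tuple(map(int,l)) for l in L],(255,255,0) if a else (0,255,0),1)
    cv2.imwrite(f"pics/{tag}_ov.png",im)
E
python3 -c "
from ov import *;ov('hover',[0.50881535,-0.22523027,0.10321977])"
```

```text
(no output)
```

View pics/hover_ov.png

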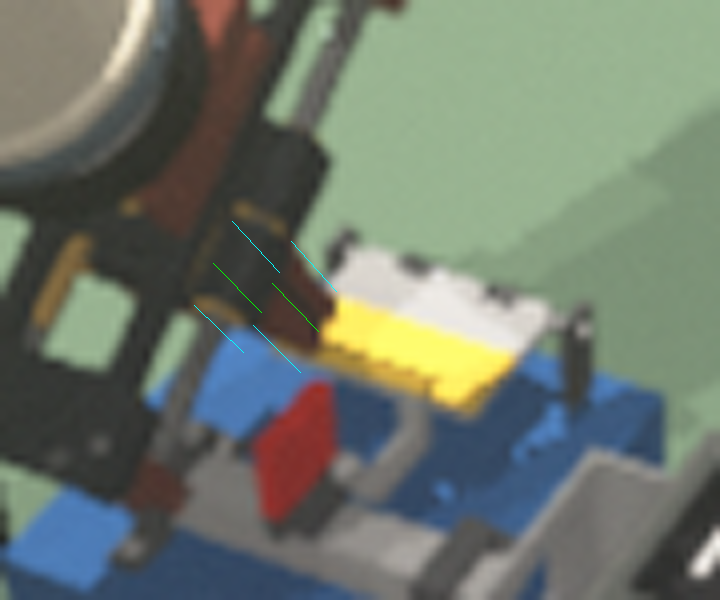

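The projection shows the tips are slimmer than 27 mm at the end: the brown tip ends at about (320,350), where I expected (300,372). I'll get the finger profile in the tool frame from depth.

```bash
cat > prof.py <<'E'
from h import *
import pickle
def pts(g):
    z=g["depth"];v,uu=np.mgrid[:400,:640];K=g["camera_matrix"]
    c=np.stack([(uu-K[0,2])/K[0,0]*z,-(v-K[1,2])/K[1,1]*z,-z],-1)
    return (c-g["view"][:3,3])@g["view"][:3,:3]
if __name__=="__main__":
    g=pickle.load(open("imhover.pkl","rb"))["scene"]
    P=pts(g);q=P-(np.array([0.50881535,-0.22523027,0.10321977])+.008*d)
    a,b,s=q@u*1e3,q[...,1]*1e3,-(q@d)*1e3
    m=(g["depth"]>0)&(abs(a)<60)&(abs(b)<25)&(P[...,2]>.084)
    for lo in range(-4,80,4):
        k=m&(s>=lo)&(s<lo+4)
        if k.sum()<3: print(lo,k.sum());continue
        f=k&(b>4)
        print(lo,k.sum(),"a",a[k].min().round(1),a[k].max().round(1),"b",b[k].min().round(1),b[k].max().round(1),"front a",(a[f].min().round(1),a[f].max().round(1)) if f.any() else None)
E
python3 prof.py
```

```text
-4 1
0 5 a -5.8 9.3 b -5.6 13.0 front a (np.float64(-5.8), np.float64(9.3))
4 10 a -7.1 9.6 b 5.0 13.4 front a (np.float64(-7.1), np.float64(9.6))
8 5 a -7.3 9.4 b 0.4 13.0 front a (np.float64(-7.3), np.float64(9.3))
12 12 a -7.6 20.1 b 5.5 22.6 front a (np.float64(-7.6), np.float64(20.1))
16 15 a -9.1 52.9 b 1.1 24.5 front a (np.float64(-9.1), np.float64(52.9))
20 13 a -7.1 51.0 b 7.4 24.6 front a (np.float64(-7.1), np.float64(51.0))
24 18 a -8.9 49.9 b 10.6 24.8 front a (np.float64(-8.9), np.float64(49.9))
28 10 a -9.0 46.3 b 11.4 24.0 front a (np.float64(-9.0), np.float64(46.3))
32 6 a -5.2 10.3 b 10.5 12.9 front a (np.float64(-5.2), np.float64(10.3))
36 8 a -10.8 9.2 b 11.1 14.2 front a (np.float64(-10.8), np.float64(9.2))
40 2
44 1
48 0
52 0
56 0
60 0
64 0
68 0
72 1
76 2
```

Closed, the fingers are only about 16.5 mm wide at the tips, so a lean of about 45° is needed: the near tip presses the pad's inner edge and the far finger's flank stands behind the upper tab. I'll check the pad's inner edge in both views, plus the reach and the funnel clearance.

```bash
sed -i 's/radians(32)/radians(45)/; s/13.5e-3\*C/8.25e-3*C/' h.py
python3 - <<'E'
from bench import *
from h import *
import pickle
np.set_printoptions(precision=4,suppress=True)
D=pickle.load(open("im0.pkl","rb"))
for n in D:
    g=D[n]
    for c,s,m in blobs(g,(22,80,120),(38,255,255),150):
        b=cv2.boxPoints(cv2.minAreaRect(cv2.findContours(m,0,1)[0][0]));w=ray(g,b,.079)[:,:2]
        if abs(w.mean(0)-[.484,-.2]).max()<.03: print(n,"pad",c,s[4],ray(g,c,.079),"\n",w)
for z in(0,.01): 
  c,s,m=[t for t in blobs(D["top"],(0,150,90),(6,255,255),500)][0]
  k=cv2.findContours(m,0,1)[0][0];(cx,cy),r=cv2.minEnclosingCircle(k);print("funnel",ray(D["top"],[(cx,cy),(cx+r,cy)],z))
p=tcp(.484+.009,-.225,.079)
for h in(.12,.04,-.007): print(p,inverse_kinematics(p+[0,0,h],quat(1)))
E
```

```text
scene pad [299.0388 163.7759] 232 [[ 0.4857 -0.2004  0.079 ]] 
 [[ 0.5006 -0.2352]
 [ 0.471  -0.2454]
 [ 0.4712 -0.168 ]
 [ 0.5002 -0.1596]]
top pad [361.6703 251.533 ] 364 [[ 0.4839 -0.2041  0.079 ]] 
 [[ 0.4971 -0.1706]
 [ 0.4962 -0.2399]
 [ 0.4709 -0.2388]
 [ 0.4717 -0.1699]]
funnel [[ 0.6911 -0.1648  0.    ]
 [ 0.6905 -0.2135  0.    ]]
funnel [[ 0.6881 -0.1641  0.01  ]
 [ 0.6875 -0.2123  0.01  ]]
[ 0.5045 -0.225   0.0833] [-0.3366  0.6046  0.8281 -0.3665  2.4317 -0.5259]
[ 0.5045 -0.225   0.0833] [-0.3366  0.6292  0.936  -0.3206  2.3069 -0.462 ]
[ 0.5045 -0.225   0.0833] [-0.3366  0.6573  0.9812 -0.3017  2.237  -0.4326]
```

```bash
sed -i 's/^XE=.*/XE=0.4983/' h.py
python3 - <<'E'
from snap import *
from ov import ov
s=state();p0=s["ee_pos"]
move_l(p0+[0,0,.09],.2)
YC=-.222
p=tcp(XE-.0045,YC,.084)
move_to(p+[0,0,.06],quat(1)); move_l(p,.1); hold(.2)
s=state();e=s["ee_pos"]-p;f0=s["ft_force"];print(s["time"],e,f0,s["ee_rot"],quat(1))
off=-e
np.save("off.npy",off)
for i in range(0,13):
    q=tcp(XE-.0045,YC,.082-.001*i)
    move_l(q+off,.02); s=state();f=s["ft_force"]-f0
    print(i,"face z",.082-.001*i,(s["ee_pos"]-q).round(4),f.round(2))
    if f[2]>9: break
print(s["time"]);snap("press");ov("press",s["ee_pos"])
np.save("f0.npy",f0)
E
```

```text
7.2583 [ 3.56746499e-04 -9.59888025e-05  6.23622234e-04] [-0.62566916  0.01145106 -0.41973185] [-0.27003063  0.65350719  0.6533851  -0.27036959] [-0.27059805  0.65328148  0.65328148 -0.27059805]
0 face z 0.082 [-0.0004  0.0001 -0.0008] [ 1.11 -0.49  1.22]
1 face z 0.081 [-0.0004  0.0001 -0.0007] [0.07 0.6  0.18]
2 face z 0.08 [-0.0003  0.0001 -0.0003] [ 0.3  -0.17  1.34]
3 face z 0.079 [-0.0003  0.0001 -0.0005] [ 2.01 -0.27  3.41]
4 face z 0.078 [-0.0002  0.0001 -0.0006] [ 1.98 -0.12  4.1 ]
5 face z 0.077 [-0.0002  0.0001 -0.0006] [ 3.95 -0.51  3.22]
6 face z 0.076 [-0.0002  0.0001 -0.0006] [ 4.58 -1.3   4.83]
7 face z 0.075 [-0.0002  0.0001 -0.0006] [ 5.01 -1.28  5.04]
8 face z 0.07400000000000001 [-0.0003  0.0001 -0.0006] [ 5.84 -0.58  4.38]
9 face z 0.07300000000000001 [-0.0003  0.0001 -0.0003] [ 4.33 -1.06  5.98]
10 face z 0.07200000000000001 [-0.0002  0.      0.0006] [ 5.55 -0.34  9.64]
10.0417
```

View pics/press_ov.png

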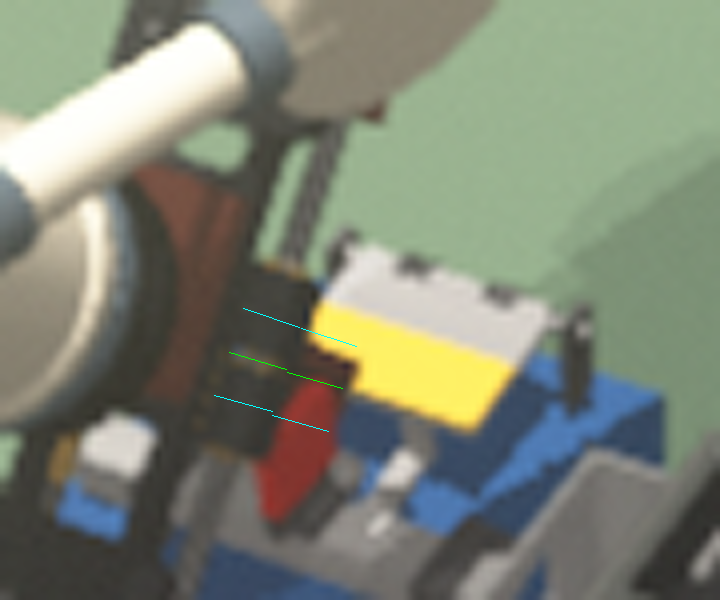

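The picture matches the plan. The near tip sits on the pad's inner edge, at about (340,360), and the far finger stands behind the tab, at about (315,390). The press travelled 7 mm and then the force rose on the stop, so the catch is fully down. Now I'll push slowly in +y while watching the force.

Run:
```python
from snap import *
from ov import ov
off=np.load("off.npy");f0=np.load("f0.npy");YC=-.222
log=[];y=YC
while y<-.180:
    y+=.0015 if y<-.197 else .0007
    q=tcp(XE-.0045,y,.072);move_l(q+off,.025)
    F=[]
    for _ in range(3): hold(.01);F.append(state()["ft_force"]-f0)
    f=np.mean(F,0);s=state();log.append((y,s["ee_pos"][1],*f));print(np.round(log[-1],4))
    if f[1]<-7.5 or abs(f[0])>18 or f[2]<3 or f[2]>20: break
print(s["time"]);snap("pushed");ov("pushed",s["ee_pos"]);np.save("y.npy",y)
```

```text
[-0.2205 -0.2213  6.0303 -4.464   8.9938]
[-0.219  -0.2202  6.0922 -6.1846  8.7219]
[-0.2175 -0.2189  7.0074 -6.3953  7.4464]
[-0.216  -0.2174  7.1899 -6.056   4.6044]
[-0.2145 -0.2165  7.5198 -9.3147  5.5881]
11.5167
```

View pics/pushed_ov.png

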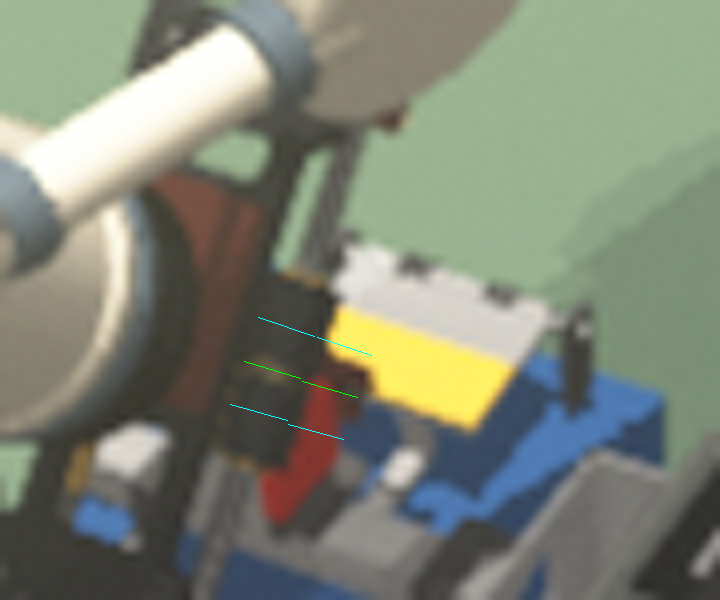

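The force first levelled at about 6 N, which is pad friction, then rose by 3 N, which matches the bolt starting to slide. The downward force had eased, so I'll press 0.8 mm deeper and carry on, stopping on a clear rise above the plateau.

Run:
```python
from snap import *
from ov import ov
off=np.load("off.npy");f0=np.load("f0.npy");y=float(np.load("y.npy"))
zf=.0712
move_l(tcp(XE-.0045,y,zf)+off,.01)
for n in range(40):
    y+=.0015 if y<-.196 else .0007
    q=tcp(XE-.0045,y,zf);move_l(q+off,.025)
    F=[]
    for _ in range(4): hold(.008);F.append(state()["ft_force"]-f0)
    f=np.mean(F,0);s=state();print(np.round([y,*(s["ee_pos"]-q-off),*f],4))
    if f[1]<-15 or abs(f[0])>20 or f[2]<3 or f[2]>22 or y>-.180: break
print(s["time"],s["ee_pos"]);snap("pushed2");ov("pushed2",s["ee_pos"]);np.save("y.npy",y)
```

```text
[-2.1300e-01  5.0000e-04 -2.4000e-03  3.0000e-04  7.3876e+00 -1.0340e+01
  5.3412e+00]
[-2.11500e-01  5.00000e-04 -2.50000e-03  3.00000e-04  7.51860e+00
 -1.06336e+01  5.19270e+00]
[-2.10000e-01  5.00000e-04 -2.50000e-03  3.00000e-04  7.64960e+00
 -1.09194e+01  5.49000e+00]
[-2.08500e-01  6.00000e-04 -2.50000e-03  2.00000e-04  7.53210e+00
 -1.09466e+01  5.21050e+00]
[-2.07000e-01  6.00000e-04 -2.50000e-03  3.00000e-04  7.56880e+00
 -1.06991e+01  5.45770e+00]
[-2.05500e-01  6.00000e-04 -2.60000e-03  3.00000e-04  7.50720e+00
 -1.08903e+01  5.56890e+00]
[-2.0400e-01  5.0000e-04 -2.5000e-03  3.0000e-04  7.6737e+00 -1.0613e+01
  5.3071e+00]
[-2.02500e-01  6.00000e-04 -2.50000e-03  3.00000e-04  7.67030e+00
 -1.09896e+01  4.71760e+00]
[-2.01000e-01  6.00000e-04 -2.50000e-03  3.00000e-04  7.57920e+00
 -1.05636e+01  4.93930e+00]
[-1.99500e-01  6.00000e-04 -2.50000e-03  3.00000e-04  7.51670e+00
 -1.06583e+01  5.46010e+00]
[-1.98000e-01  6.00000e-04 -2.50000e-03  3.00000e-04  7.29190e+00
 -1.06808e+01  5.04520e+00]
[-1.96500e-01  6.00000e-04 -2.50000e-03  2.00000e-04  7.84800e+00
 -1.00943e+01 
[... 296 characters left out ...]
[-1.92900e-01  6.00000e-04 -2.50000e-03  2.00000e-04  7.76910e+00
 -1.07633e+01  5.39220e+00]
[-1.92200e-01  6.00000e-04 -2.50000e-03  3.00000e-04  7.55140e+00
 -1.08848e+01  5.12110e+00]
[-1.91500e-01  6.00000e-04 -2.50000e-03  2.00000e-04  7.78890e+00
 -1.05745e+01  5.61750e+00]
[-1.90800e-01  6.00000e-04 -2.50000e-03  3.00000e-04  7.99920e+00
 -1.04353e+01  5.46780e+00]
[-1.90100e-01  6.00000e-04 -2.50000e-03  3.00000e-04  7.78560e+00
 -1.02364e+01  5.49300e+00]
[-1.89400e-01  6.00000e-04 -3.00000e-03  3.00000e-04  7.75780e+00
 -1.31884e+01  5.01020e+00]
[-1.88700e-01  6.00000e-04 -3.70000e-03  3.00000e-04  7.71120e+00
 -1.54166e+01  5.41260e+00]
18.1 [ 0.50554179 -0.19225795  0.07518493]
```

View pics/pushed2_ov.png

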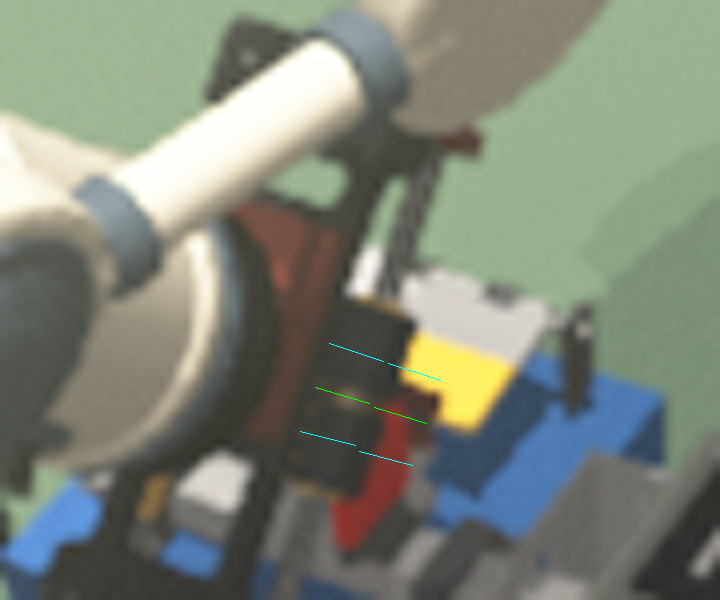

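The bolt slid 25 mm at a constant force, then hit a rigid stop: force went from 10.5 to 15.4 N with no more motion. The tab is now at about (370,490), next to the front keeper. Now I'll relax the push, lift off, move away and look.

Run:
```python
from snap import *
off=np.load("off.npy");f0=np.load("f0.npy");y=float(np.load("y.npy"))
q=tcp(XE-.0045,y-.005,.0712)+off;move_l(q,.02)
move_l(q+[0,0,.02],.03);s=state();print((s["ft_force"]-f0).round(2))
move_l(q+[0,-.01,.17],.2)
j=np.array(state()["joint_pos"]);j[0]+=0.9;movej(j);hold(.3)
s=state();print(s["time"],s["ee_pos"])
np.set_printoptions(precision=4,suppress=True)
import pickle
D=snap("fin");D0=pickle.load(open("im0.pkl","rb"))
for n in D:
    for t,g in(("before",D0[n]),("after",D[n])):
        for c,s_,m in blobs(g,(22,80,120),(38,255,255),150)+blobs(g,(0,120,80),(6,255,255),20):
            w=ray(g,c,.08)[0]
            if .44<w[0]<.8 and -.35<w[1]<-.1: print(n,t,c.round(1),s_[4],w)
a=D["top"]["frame"][160:290,300:440];b=D["scene"]["frame"][130:230,230:340]
cv2.imwrite("pics/fin2.png",np.hstack([cv2.resize(a,(400,372)),cv2.resize(b,(400,372))]))
```

```text
[ 0.29 -0.21  0.39]
22.3667 [0.47363183 0.26827859 0.24362324]
scene before [299.  163.8] 232 [ 0.4867 -0.1998  0.08  ]
scene before [286.6 175.9] 92 [ 0.5382 -0.2041  0.08  ]
scene before [270.4 245.4] 1327 [ 0.7335 -0.1248  0.08  ]
scene after [299.  163.8] 233 [ 0.4867 -0.1998  0.08  ]
scene after [295.8 179.1] 99 [ 0.5382 -0.179   0.08  ]
scene after [270.4 245.4] 1326 [ 0.7335 -0.1249  0.08  ]
top before [361.7 251.5] 364 [ 0.4837 -0.2039  0.08  ]
top before [340.  176.1] 1050 [ 0.6654 -0.1588  0.08  ]
top before [360.6 226.4] 44 [ 0.5425 -0.2037  0.08  ]
top after [361.7 251.5] 364 [ 0.4837 -0.2039  0.08  ]
top after [340.  176.1] 1051 [ 0.6654 -0.1588  0.08  ]
top after [350.  226.3] 43 [ 0.543  -0.1788  0.08  ]
```

View pics/fin2.png

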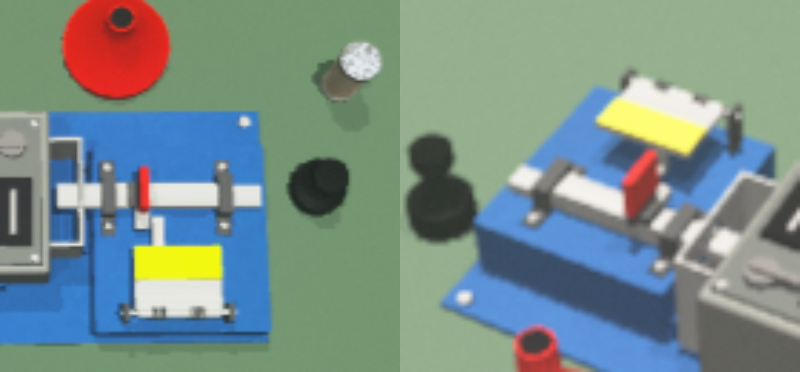

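The bolt is home: the tab moved 24.9 mm in the top view and 25.1 mm in the scene view, and the nose is in the bracket window. The catch is back at its rest position, with its tongue behind the ear. The funnel, magnet and tube are where they were.

```bash
python3 -c "
from bench import *
job_done();print(state()['time'])"
```

```text
the job is handed in; nothing more can be done
the job is handed in; nothing more can be done
```

The bolt is fully home, the catch has sprung up behind it, and the job is handed in with the hand clear, at about 22 s.

**How it was done:** The open fingers were too far apart to reach both the pad and the tab. I closed them and leaned the hand 45° instead. One fingertip held the catch down at the pad's inner edge. The other finger pushed the tab until it met the stop, at no more than about 15 N sideways on the wrist, part of it friction on the pad. Then I eased off and lifted away.

**Last checks:**
- **Bolt:** the tab moved 24.9 mm in the top view and 25.1 mm in the scene view, against 25 mm expected. The nose sits in the bracket window.
- **Catch:** the yellow pad is back at its exact starting pixels in both views, with its tongue behind the bolt's ear.
- **Loose things:** the funnel measured unmoved. The magnet and coin tube were checked by eye only and look unmoved. The changer looked undisturbed where it shows in the last pictures.
- **After letting go:** the force on the hand read about zero.

**Less certain:**
- **Push contact:** the pushing finger touched the upper part of the tab with its side, a few centimetres above its tip, not with the very tip.
- **Camera agreement:** the two cameras disagreed by 2–4 mm, so I relied on contact force for the final positions.

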